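Flip the length stop down and push the bar up to it

TASK

Get the blue nylon bar registered for marking: first flip the orange hinged stop all the way down across the bed, then push the bar so that its left end is up against the stop and its long side lies flat against the low steel fence. Slide the bar along the bed without lifting it off, leave the stop down, and do not disturb the bottle, the vial or the timer.

Things in the scene. Friction and masses are not known exactly. Their poses are not given: they have to be found in the camera images.
- fixture: Aluminium marking bed screwed to the bench, a plate 100 x 290 x 12 mm with its long side roughly across in front of the robot. Axes: x away from the robot (across the bed), y along the bed to the left, z up. Origin on the bench; the plate covers x -55 to +45, y -145 to +145 mm, top at z = 12 mm. A steel fence (8 mm thick, 10 mm high, top at z = 22 mm) runs along the whole bed; its near face, against which the bar goes, is at x = +12 mm.
- stop_carriage: Fixed grey carriage of the flip stop, 24 x 34 x 28 mm, on the bed behind the fence in the left half of the bed; it does not slide. Origin at the centre of its underside (12 mm above the bench, at x = +33 mm of the fixture); axes parallel to those of the fixture. The hinge axis runs along its y through x = +1, z = +19 mm.
- stop_flag (a joint): Angle of the orange stop flag, rad: 0 = fully down (level, pointing towards the robot across the fence and the bed, on its end stop), 1.57 = straight up, up to 1.9 = leaning back. It starts raised. It is held by friction (about 1 N at the tip moves it) and stays where it is left. The flag is a straight arm 14 x 14 mm in section, 70 mm long from the hinge axis to its tip; down, it spans 24 to 38 mm above the bench.
- flag_tip (a point): Centre of the end of the orange flag, 70 mm from the hinge axis; moves with the flag. Its x axis points from the tip to the hinge.
- stop_face (a point): Middle of the right-hand face of the flag as it lies when the flag is fully down (a fixed point on the carriage, 27 mm above the bench); the bar's left end must come up to this face. Axes parallel to those of the fixture; the face looks along -y.
- bar_center (a point): Centre of the loose blue nylon bar, 30 mm wide (its x), 100 mm long (its y, roughly along the bed), 30 mm high, about 0.13 kg; it lies on the bed to the right of the stop, a little in front of the fence and slightly askew. The centre is 15 mm above its underside (27 mm above the bench).
- bar_head (a point): Centre of the bar's left end face, the end that goes to the stop (50 mm along the bar's +y from its centre).
- bar_tail (a point): Centre of the bar's right end face (50 mm along the bar's -y from its centre).
- bottle: Clear bottle with blue cap, 58 mm wide, 115 mm tall, standing on the bench left of the fixture; origin at its underside. Bystander.
- vial: Small vial with red cap, 24 mm wide, 51 mm tall, standing on the bench left of the fixture; origin at its underside. Bystander.
- bench_timer: White bench timer, 60 x 62 x 29 mm, lying on the bench further left; origin at its underside. Bystander.

How it is judged:
On the way:
1. the stop flag is fully down (under 0.06 rad) while the bar's left end is still more than 20 mm short of it (value of joint stop_flag below 0.06 rad and y of bar_head in the frame of stop_face below -0.02 m), for 0.2 s.
At the end, for the whole second after the job is handed in: The flag is fully down (under 0.06 rad); the bar's left end is within 3 mm of the stop's face; both ends of the bar are within 3 mm of the fence; the bar lies flat on the bed, at rest (value of joint stop_flag below 0.06 rad and y of bar_head in the frame of stop_face between -0.003 and 0.003 m and x of bar_head in the frame of fixture between -0.006 and 0 m and x of bar_tail in the frame of fixture between -0.006 and 0 m and z of bar_center in the frame of fixture below 0.031 m and angle between bar_center's own z axis and vertical below 0.08 rad and linear speed of bar below 0.01 m/s); the robot touches nothing.
It fails at once if the bar is lifted more than 15 mm off the bed (z of bar_center in the frame of fixture above 0.042 m).
It fails at once if bottle moved by more than 30 mm (distance of bottle from where it was at the start of the episode above 0.03 m).
It fails at once if vial moved by more than 30 mm (distance of vial from where it was at the start of the episode above 0.03 m).
It fails at once if timer moved by more than 30 mm (distance of bench_timer from where it was at the start of the episode above 0.03 m).
It also fails if it takes over 58 s, if anything falls off the work surface, if the arm or the gripper's body presses on something with over 40 N, if the wrist force passes 120 N, or if a joint passes its speed limit or range.

ROBOT

A 6-joint arm with a two-finger parallel gripper is mounted at the origin on a cart in front of the work surface, level with it; the furniture and walls round the work are solid. World frame = base frame: x ahead of the robot, y to its left, z up, the work surface at z = 0. Lengths are in m, angles in rad, forces in N, time in s.
With the tool pointing down it reaches from about 0.225 to 0.875 m from the base axis. Payload 3.4 kg.
Tool frame: the origin (TCP) lies midway between the tips of the shut fingers; the grasp point (between the pads) lies 19 mm behind it; x points along the fingers, z is the direction in which the jaws open and shut, and the axes are right-handed (so a half turn about x gives the same grasp; the last joint's range is limited). The gripper opens to 85 mm and grips with 20 to 120 N. Pads are 22 mm wide; open, the fingers measure 114 mm over their backs; the gripper's body (76 mm by 85 mm) begins 54 mm behind the grasp point. The pads swing forward as they close: fully open they stand 13 mm farther back than shut.
Start: joints at [-1.407, 0.276, 1.505, -0, 1.361, -0.121], TCP at [0.162, -0.552, 0.231] pointing down, gripper open.
Joint ranges: [-2.89, 2.89], [-0.75, 2.08], [0.22, 2.7], [-1.18, 4.32], [0.11, 2.71], [-2.7, 2.7]. Speed limits (rad/s): [2.57, 2.57, 3.14, 3.14, 3.14, 3.14].

INTERFACE

Orientations are given as a unit quaternion [w, x, y, z].
In Python, from rig import manip, eyes gives the robot as it stands. The module is installed in compiled form; this text tells all that it offers.
- The arm moves only by the shell command python3 -m crank 'ROWS' [FORCE]. ROWS is JSON, a list of rows, each a list of 7 numbers: the shift along the tool's x, y, z in cm, then the turn, a rotation vector about the tool's x, y, z in degrees, then the finger opening in cm, from 0 to 8.54. A call has 1 to 5 rows; each row is the pose to reach, as a shift and turn from the pose commanded when the call began, along the tool's axes at that moment; what a row does not reach only later rows make up. A row lasts 1/8 s, in which the tool goes at most 62.5 mm and 10.7 degrees, less where a joint would pass 70% of its speed; a pose out of reach is approached as far as the arm can. A call with a gripper value outside its range is refused whole. The fingers move at their own pace and stop on an object; FORCE is the grip in N (left out, the last holds). Time passes only in rows, so rows that repeat a pose let the fingers close. It gives the time, the measured TCP pose, the force and the opening at its end, in the units of the state.
- manip.get_state(): the state, without advancing time (a new reading comes with each control period).
- eyes.get_image(name): name is "scene" or "top" or "wrist"; returns a dict with "color" (400x640x3 uint8, blue, green, red), "z_map" (400x640 float32, m along the optical axis (not along the pixel's ray), 0 where there is no reading), "vertical_fov" (degrees; the focal length in pixels is half the picture's height over the tangent of half this angle, whatever the lens; pixels are square), "cx", "cy" (the principal point, pixels), "eye" and "attitude" of the camera in the world. Camera axes: x right, y up, looking along -z (the intrinsics and any distortion apply to the point x, -y, -z); pixel columns grow to the right and rows downward; lengths in m; the calibration is good to about 2 mm. A picture is of the moment at which its call begins.
- manip.sign_off(): hands the job in, once; it reports no verdict.
The state is a dict: "clock": time; "qpos": joint angles; "qd": joint speeds; "effort": joint torques, N m; "position": TCP position; "ee_rot": TCP orientation; "contact_force": force on the tool from outside, world axes, zero at the start; "moment": the same for the moment, N m; "width": finger opening in m.
Only numpy, scipy, OpenCV 4.12 (cv2) and the standard library are available. Lean on these libraries where they do the work, as an engineer would, in place of code of your own. Each camera call takes 0.05 s, during which the arm holds its last target.

## Working session

There is one attempt and no reset: what is moved stays moved. The work goes in short steps, Python scripts to look and compute and a shell command to move; the robot and the scene stay as the last step left them, time stands still between calls to the robot, and variables do not carry over. Pictures are saved under pics/ and viewed, and the job is handed in when it is done.

```bash
mkdir -p pics
cat > h.py <<'E'
import numpy as np, cv2
from scipy.spatial.transform import Rotation as R
def rot(q): return R.from_quat([q[1],q[2],q[3],q[0]]).as_matrix()
def grab(eyes,name,fn):
    d=eyes.get_image(name); np.savez('pics/'+fn+'.npz',**{k:v for k,v in d.items()})
    cv2.imwrite('pics/'+fn+'.png',d['color']); return d
def load(fn): return dict(np.load('pics/'+fn+'.npz',allow_pickle=True))
def px2w(d,u,v,z=None):
    f=200/np.tan(np.radians(float(d['vertical_fov']))/2)
    if z is None: z=float(np.median(d['z_map'][int(v)-1:int(v)+2,int(u)-1:int(u)+2]))
    p=np.array([(u-d['cx'])/f*z,-(v-d['cy'])/f*z,-z])
    A=np.array(d['attitude']); A=A if A.shape==(3,3) else rot(A)
    return A@p+np.array(d['eye'])
def ray(d,u,v,h):
    a=px2w(d,u,v,1.0); e=np.array(d['eye']); t=(h-e[2])/(a[2]-e[2]); return e+t*(a-e)
E
python3 - <<'E'
from rig import manip,eyes
from h import *
print(manip.get_state())
for n in ['scene','top','wrist']:
    d=grab(eyes,n,n+'0'); print(n,{k:v for k,v in d.items() if k not in('color','z_map')})
E
```

```text
{'clock': 0.0, 'qpos': array([-1.40699353e+00,  2.76593854e-01,  1.50613284e+00, -3.60990481e-05,
        1.36069281e+00, -1.21005050e-01]), 'qd': array([-8.31054033e-04, -6.39558594e-04,  3.05815088e-04, -5.62494447e-05,
       -1.54930261e-03,  5.94601389e-04]), 'effort': array([ 1.64045182e-04, -4.16766572e+01, -2.45802712e+01, -3.77237177e-05,
        1.11554601e-02,  1.17246466e-05]), 'position': array([ 0.16145242, -0.55131808,  0.23044048]), 'ee_rot': array([ 0.56542675,  0.42441279,  0.56637678, -0.42353715]), 'contact_force': array([-0.76041363,  0.78474832,  0.25881249]), 'moment': array([ 0.0768955 , -0.05009043,  0.04343734]), 'width': 0.08530844339074257}
scene {'vertical_fov': 49.08318009789697, 'cx': 329.01051996374395, 'cy': 198.58744601453975, 'eye': array([1.33986464e-04, 5.40646900e-01, 6.12786609e-01]), 'attitude': array([-0.30316068, -0.16131954,  0.41732239,  0.84137485])}
top {'vertical_fov': 49.63698678093312, 'cx': 317.10870638462563, 'cy': 206.10989336987979, 'eye': array([ 0.30542312, -0.01900277,  1.14618172]), 'attitude': array([ 0.71012045,  0.05429914, -0.04191255, -0.70073096])}
wrist {'vertical_fov': 64.23306194321472, 'cx': 324.904362857722, 'cy': 199.13333041769698, 'eye': array([ 0.22709238, -0.5335287 ,  0.37358921]), 'attitude': array([ 0.79277604, -0.10759695,  0.08221747, -0.59428052])}
```

View pics/scene0.png

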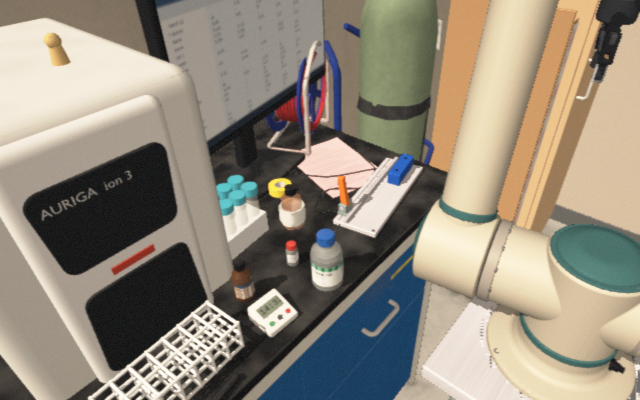

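View pics/top0.png

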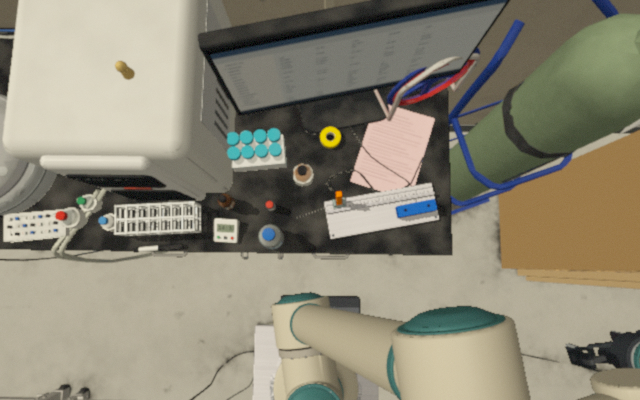

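The scene view shows the raised orange flag at about (343,190) and the blue bar at (401,170). In the top view the flag is at (339,199), the bar at (417,209), the bottle at (270,236), and the vial at (270,205). I'll enlarge the bed next.

Run:
```python
from h import *
d=load('top0'); c=d['color'][170:260,310:450]; cv2.imwrite('pics/top0c.png',cv2.resize(c,None,fx=5.7,fy=5.7,interpolation=cv2.INTER_CUBIC))
d=load('scene0'); c=d['color'][140:245,320:440]; cv2.imwrite('pics/scene0c.png',cv2.resize(c,None,fx=5.7,fy=5.7,interpolation=cv2.INTER_CUBIC))
```

```text
(no output)
```

View pics/top0c.png

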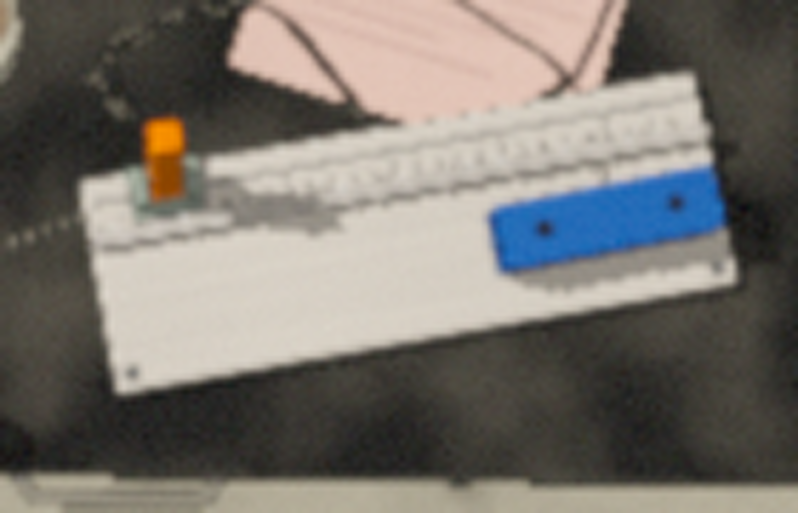

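View pics/scene0c.png

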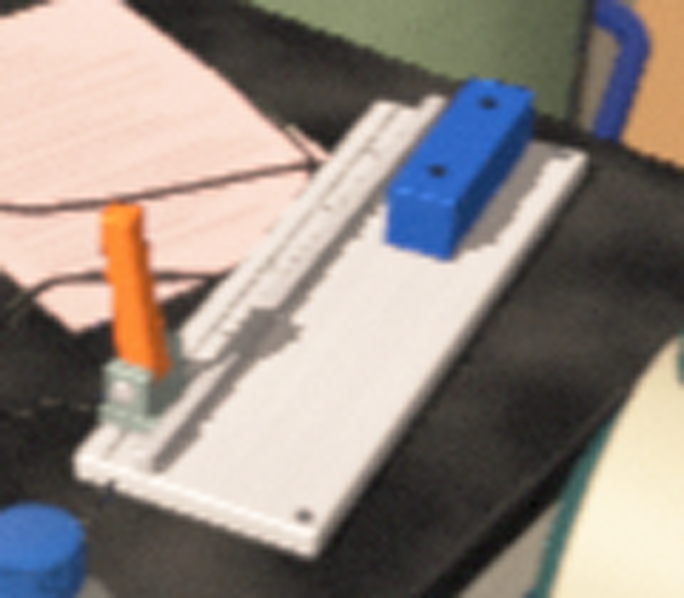

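Run:
```python
from h import *
d=load('top0')
def c(x,y): return (x+.5)/5.7-.5+310,(y+.5)/5.7-.5+170
P={}
for n,x,y,h in [('nl',117,393,.012),('nr',737,285,.012),('fl',82,183,.012),('fr',693,73,.012),('b_fl',490,212,.042),('b_fr',713,168,.042),('b_nl',503,272,.042),('b_nr',725,232,.042),('flagtip',164,135,.113),('carnl',138,213,.04),('carnr',203,208,.04),('bottle',270,236,.115)]:
    u,v=c(x,y) if n!='bottle' else (x,y)
    P[n]=ray(d,u,v,h); print(n,np.round(P[n],4), np.round(px2w(d,u,v),4))
for a,b in [('nl','nr'),('fl','fr'),('nl','fl'),('nr','fr'),('b_fl','b_fr'),('b_nl','b_nr'),('b_fl','b_nl'),('b_fr','b_nr')]:
    e=P[a]-P[b]; print(a,b,round(np.linalg.norm(e),4),np.degrees(np.arctan2(e[1],e[0])).round(2))
ex=[];m=(P['nl']+P['nr']+P['fl']+P['fr'])/4
print(m)
```

```text
nl [ 0.3754 -0.0333  0.012 ] [ 0.3761 -0.0334  0.0006]
nr [ 0.4289 -0.318   0.012 ] [ 0.4293 -0.3191  0.0081]
fl [ 0.4727 -0.016   0.012 ] [ 4.745e-01 -1.600e-02  4.000e-04]
fr [ 0.528 -0.3    0.012] [ 0.5301 -0.3027  0.0011]
b_fl [ 0.4573 -0.2001  0.042 ] [ 0.4612 -0.2047  0.0139]
b_fr [ 0.4786 -0.3006  0.042 ] [ 0.4832 -0.308   0.0128]
b_nl [ 0.4302 -0.2056  0.042 ] [ 0.4335 -0.2105  0.013 ]
b_nr [ 0.4495 -0.3053  0.042 ] [ 0.45   -0.3063  0.0383]
flagtip [ 0.4789 -0.0508  0.113 ] [ 0.4808 -0.0512  0.1016]
carnl [ 0.4552 -0.0416  0.04  ] [ 0.4576 -0.0419  0.0222]
carnr [ 0.4578 -0.0709  0.04  ] [ 0.4608 -0.072   0.0183]
bottle [0.3732 0.1116 0.115 ] [0.3732 0.1116 0.1151]
nl nr 0.2897 100.64
fl fr 0.2893 101.0
nl fl 0.0989 -169.93
nr fr 0.1007 -169.67
b_fl b_fr 0.1027 101.94
b_nl b_nr 0.1015 100.98
b_fl b_nl 0.0277 11.55
b_fr b_nr 0.0294 9.23
[ 0.45125267 -0.16681054  0.012     ]
```

```bash
cat >> h.py <<'E'
YAW=np.radians(10.65); O=np.array([0.4562,-0.1659,0])
EX=np.array([np.cos(YAW),np.sin(YAW),0]);EY=np.array([-np.sin(YAW),np.cos(YAW),0])
def tofix(P): P=np.atleast_2d(P)-O; return np.c_[P@EX,P@EY,P[:,2]]
def tow(x,y,z=0): return O+x*EX+y*EY+np.array([0,0,z])
def cloud(d,mask):
    v,u=np.nonzero(mask&(d['z_map']>0)); z=d['z_map'][v,u].astype(float)
    f=200/np.tan(np.radians(float(d['vertical_fov']))/2)
    p=np.c_[(u-d['cx'])/f*z,-(v-d['cy'])/f*z,-z]
    return p@rot(d['attitude']).T+np.array(d['eye'])
def masks(d):
    h=cv2.cvtColor(d['color'],cv2.COLOR_BGR2HSV); H,S,V=h[...,0],h[...,1],h[...,2]
    return (H>5)&(H<20)&(S>150)&(V>90), (H>100)&(H<120)&(S>130)&(V>50)
E
python3 - <<'E'
from h import *
for n in ['top0','scene0']:
    d=load(n); o,b=masks(d)
    for nm,m in (('or',o),('bl',b)):
        P=cloud(d,m); F=tofix(P); k=(abs(F[:,0])<.08)&(abs(F[:,1])<.15)&(F[:,2]>.014)&(F[:,2]<.12); F=F[k]
        print(n,nm,len(F),np.percentile(F,[2,25,50,75,98],axis=0).round(4).tolist())
        if nm=='bl':
            T=F[F[:,2]>.037]; print('top',len(T),cv2.minAreaRect((T[:,:2]*1000).astype(np.float32)))
        else:
            for lo in (.03,.05,.07,.09): 
                s=F[(F[:,2]>lo)&(F[:,2]<lo+.02)]; print(lo,len(s),s.mean(0).round(4) if len(s) else '', s.min(0).round(4) if len(s) else '',s.max(0).round(4) if len(s) else '')
    # bottle, vial
E
```

```text
top0 or 74 [[0.0276, 0.1008, 0.035], [0.0322, 0.1051, 0.0613], [0.0373, 0.1081, 0.0882], [0.043, 0.1125, 0.0996], [0.0492, 0.1138, 0.103]]
0.03 10 [0.0303 0.1097 0.0432] [0.0272 0.1025 0.0316] [0.0382 0.1138 0.0493]
0.05 14 [0.0331 0.1087 0.0609] [0.0297 0.1026 0.0503] [0.0421 0.1138 0.07  ]
0.07 12 [0.0356 0.1083 0.079 ] [0.0322 0.1028 0.0725] [0.0445 0.1138 0.0865]
0.09 37 [0.0425 0.1076 0.0991] [0.0349 0.1002 0.09  ] [0.0505 0.1137 0.1033]
top0 bl 430 [[-0.0312, -0.1341, 0.0359], [-0.0247, -0.1107, 0.0407], [-0.0176, -0.0855, 0.0421], [-0.0107, -0.06, 0.0436], [-0.004, -0.0375, 0.0466]]
top 415 ((-17.60976791381836, -86.9800033569336), (28.23752784729004, 99.93448638916016), 1.8166849613189697)
scene0 or 213 [[0.0269, 0.1038, 0.0344], [0.0326, 0.1111, 0.0517], [0.0367, 0.1133, 0.0699], [0.0409, 0.1145, 0.0864], [0.0484, 0.1164, 0.0995]]
0.03 47 [0.0317 0.1119 0.0419] [0.0241 0.1019 0.0312] [0.0422 0.1181 0.0499]
0.05 60 [0.0353 0.1126 0.0594] [0.0292 0.102  0.0502] [0.0437 0.1167 0.0699]
0.07 61 [0.039  0.1131 0.0793] [0.0308 0.1057 0.0701] [0.0485 0.1165 0.0894]
0.09 45 [0.042  0.111  0.0959] [0.0347 0.1007 0.0903] [0.0505 0.116  0.1005]
scene0 bl 455 [[-0.0334, -0.1312, 0.0171], [-0.0304, -0.0993, 0.0316], [-0.0213, -0.0688, 0.0396], [-0.0126, -0.0399, 0.0408], [-0.004, -0.0347, 0.0426]]
top 292 ((-17.752748489379883, -85.61544036865234), (30.54967498779297, 101.81285095214844), 1.3238921165466309)
```

Run:
```python
from rig import manip
from h import *
s=manip.get_state(); M=rot(s['ee_rot']); print(M.round(3), s['position'])
T=np.c_[[0,0,-1],-EX,EY] # tool x down, z=+-EY ; y = z cross x
z=EY; x=np.array([0,0,-1.]); y=np.cross(z,x); A=np.c_[x,y,z]
for A_ in (A,np.c_[x,-y,-z],np.c_[x,np.cross(EX,x),EX],np.c_[x,-np.cross(EX,x),-EX]):
    rv=R.from_matrix(M.T@A_).as_rotvec(degrees=True); print('z',A_[:,2].round(2),'turn',rv.round(1))
# obstacles
for n in ['top0','scene0']:
    d=load(n); P=cloud(d,np.ones((400,640),bool)); F=tofix(P)
    k=(F[:,0]>-.2)&(F[:,0]<.2)&(F[:,1]>-.3)&(F[:,1]<.2)&(F[:,2]>.05)&(F[:,2]<.6)
    G=F[k]; key=np.round(G[:,:2]/.04).astype(int)
    D={}
    for kk,z in zip(map(tuple,key),G[:,2]): D.setdefault(kk,[]).append(z)
    print(n); 
    for kk in sorted(D): 
        if len(D[kk])>3: print((kk[0]*40,kk[1]*40),len(D[kk]),round(min(D[kk]),3),round(max(D[kk]),3),end='; ')
    print()
```

```text
[[-0.     0.96   0.281]
 [ 0.001  0.281 -0.96 ]
 [-1.     0.    -0.001]] [ 0.16146653 -0.55148502  0.23063581]
z [-0.18  0.98  0.  ] turn [-1.743e+02  0.000e+00 -1.000e-01]
z [ 0.18 -0.98 -0.  ] turn [ 5.7 -0.1 -0. ]
z [0.98 0.18 0.  ] turn [-84.3  -0.1  -0.1]
z [-0.98 -0.18 -0.  ] turn [95.7 -0.1  0.1]
top0
(np.int64(-200), np.int64(120)) 162 0.475 0.599; (np.int64(-200), np.int64(160)) 184 0.14 0.533; (np.int64(-200), np.int64(200)) 134 0.141 0.401; (np.int64(40), np.int64(120)) 66 0.05 0.103; (np.int64(80), np.int64(160)) 7 0.051 0.072; (np.int64(80), np.int64(200)) 28 0.05 0.075; (np.int64(120), np.int64(160)) 99 0.05 0.104; (np.int64(120), np.int64(200)) 119 0.058 0.104; 
scene0
(np.int64(-200), np.int64(160)) 31 0.375 0.477; (np.int64(-200), np.int64(200)) 29 0.332 0.403; (np.int64(40), np.int64(120)) 185 0.05 0.1; (np.int64(80), np.int64(160)) 6 0.051 0.053; (np.int64(80), np.int64(200)) 52 0.05 0.071; (np.int64(120), np.int64(160)) 27 0.051 0.099; (np.int64(120), np.int64(200)) 242 0.052 0.1; (np.int64(160), np.int64(200)) 6 0.05 0.065;
```

```bash
python3 -m crank '[[0,4.5,-3.6,5.7,0,0,0],[0,9,-7.2,5.7,0,0,0],[0,13.5,-10.8,5.7,0,0,0],[0,18,-14.4,5.7,0,0,0],[0,22.5,-18,5.7,0,0,0]]' 40
cat > st.py <<'E'
from rig import manip
from h import *
s=manip.get_state(); M=rot(s['ee_rot'])
print('t',round(s['clock'],2),'fix mm',(tofix(s['position'])[0]*1000).round(1),'F fix',np.round([s['contact_force']@EX,s['contact_force']@EY,s['contact_force'][2]],1),'w',round(s['width'],4),'yaw err',R.from_matrix(np.c_[[0,0,-1],EX,-EY].T@M).as_rotvec(degrees=True).round(1))
E
python3 st.py
```

```text
clock: 0.78
position: [0.3276, -0.3142, 0.2312]
ee_rot: [0.544, 0.452, 0.544, -0.452]
contact_force: [1.0, 1.0, -0.1]
width: -0.0001
t 0.78 fix mm [-153.8 -122.   231.2] F fix [ 1.2  0.8 -0.1] w -0.0001 yaw err [ 0.1 -0.   0. ]
```

```bash
python3 -m crank '[[0,4.4,-4.3,0,0,0,0],[0,8.8,-8.6,0,0,0,0],[0,13.2,-12.9,0,0,0,0],[0,17.6,-17.2,0,0,0,0],[0,22,-21.5,0,0,0,0]]'
python3 st.py
```

```text
clock: 1.4
position: [0.5044, -0.0622, 0.2312]
ee_rot: [0.544, 0.451, 0.544, -0.452]
contact_force: [0.5, -1.1, -0.1]
width: -0.0001
t 1.4 fix mm [ 66.5  93.  231.2] F fix [ 0.3 -1.2 -0.1] w -0.0001 yaw err [ 0. -0.  0.]
```

```bash
python3 -m crank '[[0,1.6,-1.5,0,0,0,0],[5,1.6,-1.5,0,0,0,0],[10,1.6,-1.5,0,0,0,0],[15,1.6,-1.5,0,0,0,0],[15.6,1.6,-1.5,0,0,0,0]]'
python3 st.py
python3 - <<'E'
from rig import eyes
from h import *
d=grab(eyes,'scene','scene1'); c=d['color'][110:245,290:440]; cv2.imwrite('pics/scene1c.png',cv2.resize(c,None,fx=4.4,fy=4.4,interpolation=cv2.INTER_CUBIC))
E
```

```text
clock: 2.02
position: [0.5134, -0.0457, 0.0722]
ee_rot: [0.542, 0.45, 0.547, -0.453]
contact_force: [0.5, -0.3, 0.0]
width: -0.0003
t 2.02 fix mm [ 78.4 107.6  72.2] F fix [ 0.4 -0.3  0. ] w -0.0003 yaw err [ 0.   0.2 -0.4]
```

View pics/scene1c.png

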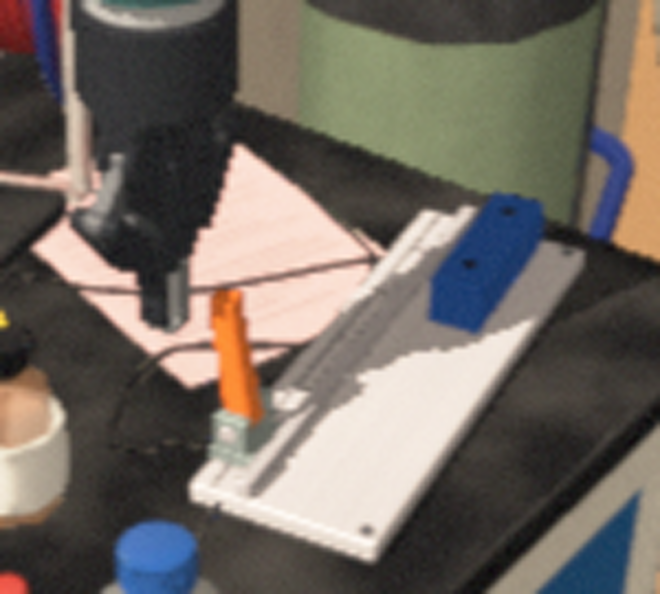

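```bash
python3 -m crank '[[0,-2,0,0,0,0,0],[0,-4,0,0,0,0,0],[0,-6,0,0,0,0,0],[0,-8,0,0,0,0,0],[0,-8.5,0,0,0,0,0]]'
python3 st.py
python3 - <<'E'
from rig import eyes
from h import *
d=grab(eyes,'scene','scene2'); c=d['color'][110:245,290:440]; cv2.imwrite('pics/scene2c.png',cv2.resize(c,None,fx=4.4,fy=4.4,interpolation=cv2.INTER_CUBIC))
E
```

```text
clock: 2.7
position: [0.434, -0.0626, 0.0775]
ee_rot: [0.545, 0.452, 0.542, -0.451]
contact_force: [0.8, 0.8, 0.1]
width: 0.0001
t 2.7 fix mm [ -2.7 105.6  77.5] F fix [0.9 0.6 0.1] w 0.0001 yaw err [ 0.1 -0.1  0.2]
```

View pics/scene2c.png

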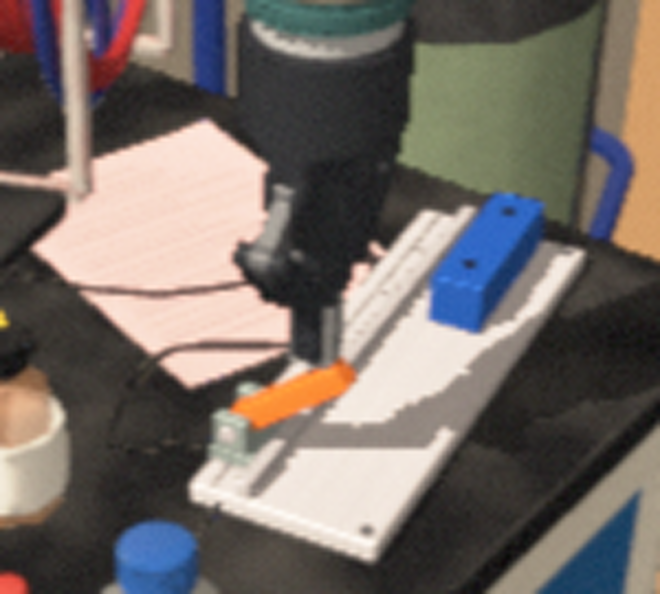

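```bash
python3 -m crank '[[1.2,-0.5,-0.2,0,0,0,0],[2.2,-0.8,-0.2,0,0,0,0],[3.1,-0.8,-0.2,0,0,0,0],[3.7,-0.8,-0.2,0,0,0,0],[3.9,-0.8,-0.2,0,0,0,0]]'
python3 st.py
```

```text
clock: 3.38
position: [0.424, -0.0613, 0.0372]
ee_rot: [0.543, 0.451, 0.545, -0.452]
contact_force: [-8.0, 1.8, 33.4]
width: -0.0
t 3.38 fix mm [-12.3 108.7  37.2] F fix [-7.5  3.2 33.4] w -0.0 yaw err [ 0.   0.1 -0.1]
```

```bash
python3 -m crank '[[-4,0,0,0,0,0,0],[-8,0,0,0,0,0,0],[-12,0,3,0,0,0,0],[-14,0,9,0,0,0,0],[-14,0,14,0,0,0,0]]'
python3 st.py
python3 - <<'E'
from rig import eyes
from h import *
d=grab(eyes,'scene','scene3'); c=d['color'][110:245,290:440]; cv2.imwrite('pics/scene3c.png',cv2.resize(c,None,fx=4.4,fy=4.4,interpolation=cv2.INTER_CUBIC))
o,b=masks(d); F=tofix(cloud(d,o)); F=F[(abs(F[:,0])<.08)&(abs(F[:,1])<.15)&(F[:,2]>.014)]
print(np.percentile(F,[2,25,50,75,98],axis=0).round(4).tolist())
d=grab(eyes,'wrist','wrist3')
E
```

```text
clock: 4.0
position: [0.4525, -0.2015, 0.1781]
ee_rot: [0.546, 0.452, 0.542, -0.451]
contact_force: [0.5, 0.5, 0.2]
width: 0.0
t 4.0 fix mm [-10.2 -34.3 178.1] F fix [0.6 0.4 0.2] w 0.0 yaw err [ 0.  -0.2  0.2]
[[-0.0357, 0.1025, 0.0238], [-0.0195, 0.1093, 0.0299], [-0.0027, 0.1126, 0.0346], [0.0138, 0.114, 0.0364], [0.0333, 0.1161, 0.0378]]
```

View pics/scene3c.png

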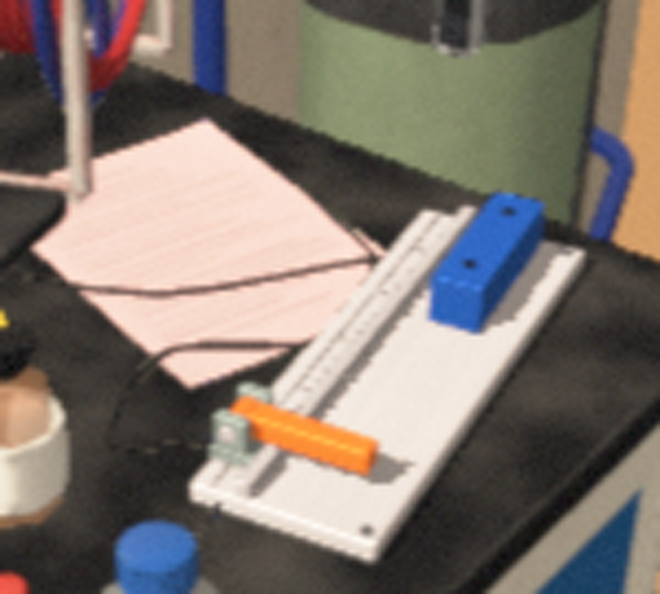

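View pics/wrist3.png

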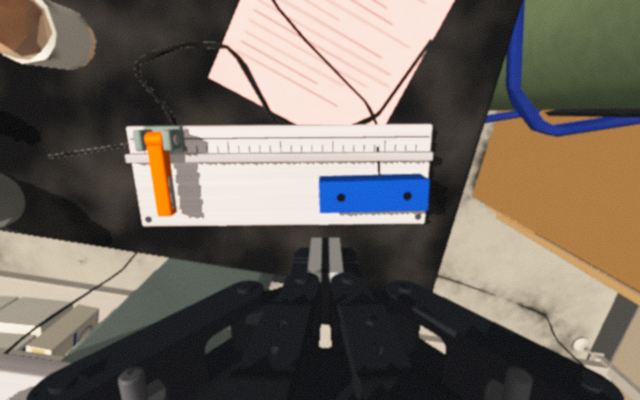

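The flag now lies level across the bed, with its cloud at z 24–38 mm. The bar hasn't moved: in the wrist view its corners are roughly (320,178) to (430,212). Next I go beyond the bar's right end and push it along the bed.

```bash
python3 -m crank '[[0,-0.4,4.5,0,0,0,0],[0,-0.7,9,0,0,0,0],[0,-0.7,13,0,0,0,0],[0,-0.7,13,0,0,0,0]]'
python3 st.py;  python3 - <<'E'
from rig import eyes
from h import *
d=grab(eyes,'wrist','wrist4')
E
```

```text
clock: 4.6
position: [0.4682, -0.3302, 0.1751]
ee_rot: [0.544, 0.452, 0.544, -0.452]
contact_force: [-0.1, 0.7, 0.2]
width: -0.0004
t 4.6 fix mm [ -18.6 -163.7  175.1] F fix [0.  0.8 0.2] w -0.0004 yaw err [ 0.2  0.  -0. ]
```

View pics/wrist4.png

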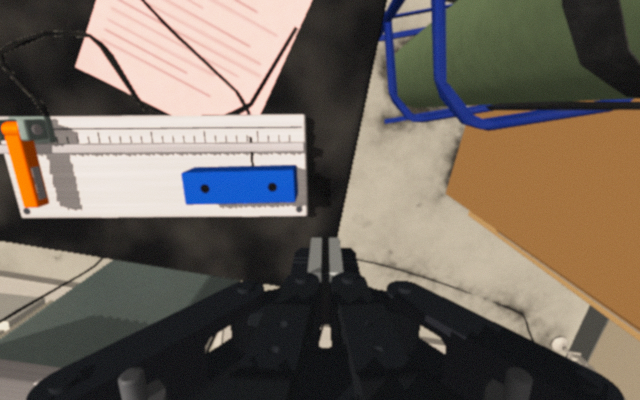

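```bash
python3 -m crank '[[5,0.1,0,0,0,0,0],[10,0.1,0,0,0,0,0],[14,0.1,0,0,0,0,0],[15.3,0.1,0,0,0,0,0],[15.3,0.1,0,0,0,0,0]]'
python3 st.py;  python3 - <<'E'
from rig import eyes
from h import *
d=grab(eyes,'wrist','wrist5')
E
```

```text
clock: 5.28
position: [0.4685, -0.327, 0.0231]
ee_rot: [0.544, 0.451, 0.545, -0.451]
contact_force: [-0.7, 0.5, -0.1]
width: 0.0003
t 5.28 fix mm [ -17.7 -160.6   23.1] F fix [-0.6  0.7 -0.1] w 0.0003 yaw err [-0.   0.1 -0. ]
```

View pics/wrist5.png

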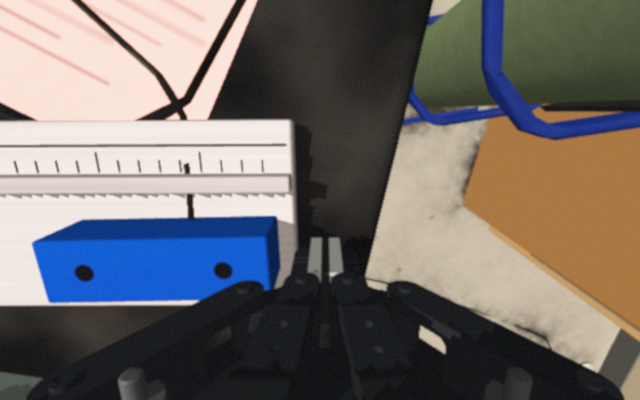

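```bash
python3 -m crank '[[0,0,-1,0,0,0,0],[0,0,-2.5,0,0,0,0],[0,0,-4,0,0,0,0],[0,0,-5.5,0,0,0,0],[0,0,-7,0,0,0,0]]'
python3 st.py;  python3 - <<'E'
from rig import eyes
from h import *
d=grab(eyes,'wrist','wrist6')
E
```

```text
clock: 5.95
position: [0.4555, -0.2581, 0.0235]
ee_rot: [0.544, 0.452, 0.544, -0.452]
contact_force: [0.1, -2.0, 0.8]
width: 0.0002
t 5.95 fix mm [-17.7 -90.5  23.5] F fix [-0.3 -2.   0.8] w 0.0002 yaw err [ 0. -0.  0.]
```

View pics/wrist6.png

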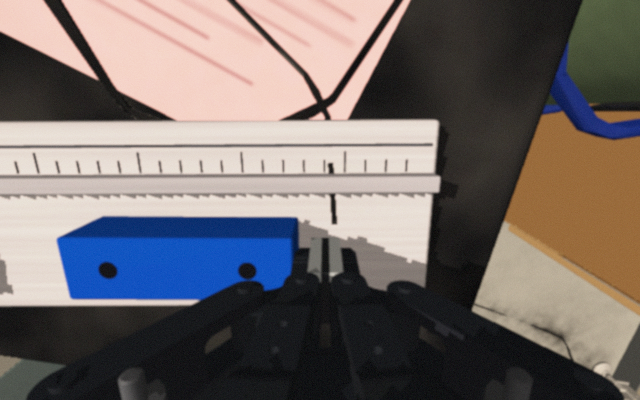

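```bash
python3 -m crank '[[0,0,-1.5,0,0,0,0],[0,0,-3,0,0,0,0],[0,0,-4.5,0,0,0,0],[0,0,-6,0,0,0,0],[0,0,-7,0,0,0,0]]'
python3 st.py;  python3 - <<'E'
from rig import eyes
from h import *
d=grab(eyes,'top','top7')
c=d['color'][170:260,310:450]; cv2.imwrite('pics/top7c.png',cv2.resize(c,None,fx=5.7,fy=5.7,interpolation=cv2.INTER_CUBIC))
d=grab(eyes,'scene','scene7'); c=d['color'][110:245,290:440]; cv2.imwrite('pics/scene7c.png',cv2.resize(c,None,fx=4.4,fy=4.4,interpolation=cv2.INTER_CUBIC))
o,b=masks(d)
F=tofix(cloud(d,b)); F=F[(abs(F[:,0])<.08)&(abs(F[:,1])<.15)&(F[:,2]>.014)]
print(np.percentile(F,[1,50,99],axis=0).round(4).tolist()); T=F[F[:,2]>.037]; print('top',len(T),cv2.minAreaRect((T[:,:2]*1000).astype(np.float32)))
E
```

```text
clock: 6.62
position: [0.4422, -0.1891, 0.0232]
ee_rot: [0.544, 0.451, 0.545, -0.451]
contact_force: [0.0, -1.2, -0.5]
width: 0.0002
t 6.62 fix mm [-18.  -20.2  23.2] F fix [-0.2 -1.2 -0.5] w 0.0002 yaw err [ 0.  0. -0.]
[[-0.0328, -0.0015, 0.0175], [-0.0217, 0.0524, 0.04], [-0.0021, 0.0956, 0.0428]]
top 378 ((-17.410337448120117, 46.56453323364258), (30.862462997436523, 100.08226776123047), 0.9835807681083679)
```

View pics/scene7c.png

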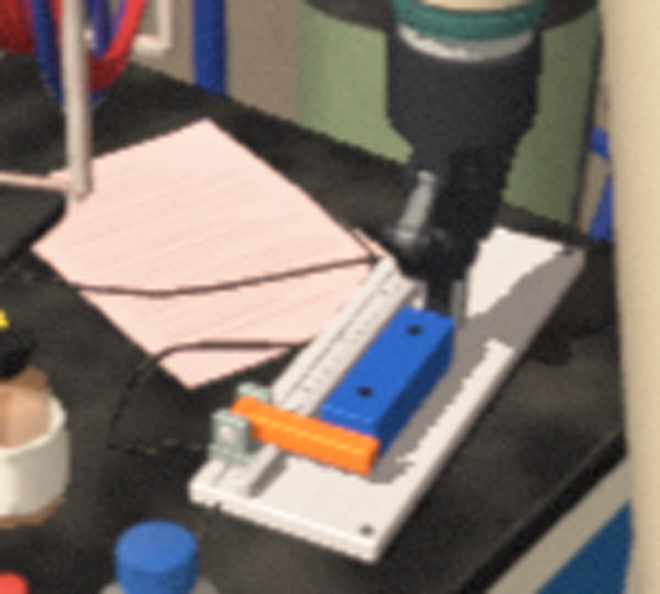

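View pics/top7c.png

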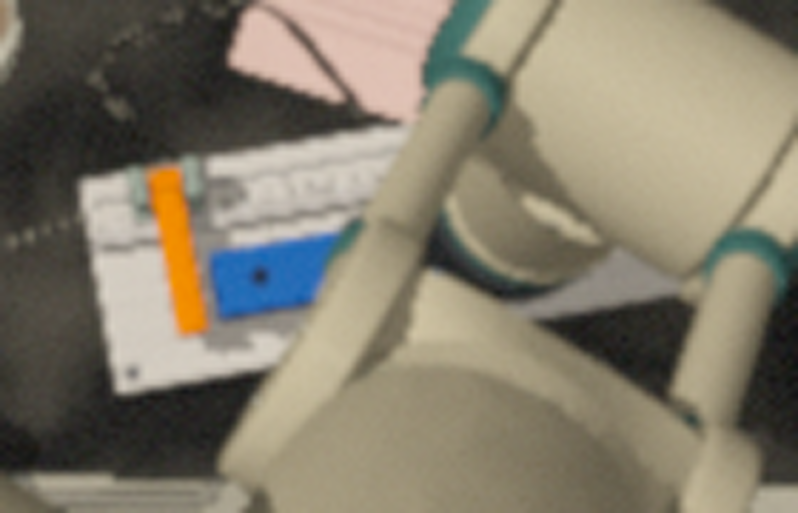

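```bash
python3 -m crank '[[0,0,1,0,0,0,0],[-5,0,1,0,0,0,0],[-5,-4.4,-2.5,0,0,0,0],[-5,-4.5,-6.6,0,0,0,0],[-5,-4.5,-6.6,0,0,0,0]]'
python3 st.py
python3 -m crank '[[3,0,0,0,0,0,0],[5,0,0,0,0,0,0],[5,0,0,0,0,0,0]]'
python3 st.py
```

```text
clock: 7.35
position: [0.3849, -0.1326, 0.0734]
ee_rot: [0.544, 0.451, 0.545, -0.451]
contact_force: [0.2, -0.0, 0.5]
width: 0.0003
t 7.35 fix mm [-63.9  45.9  73.4] F fix [ 0.2 -0.1  0.5] w 0.0003 yaw err [-0.   0.1 -0.1]
clock: 7.72
position: [0.3865, -0.1348, 0.0223]
ee_rot: [0.543, 0.452, 0.545, -0.452]
contact_force: [0.7, -1.1, 0.4]
width: -0.0001
t 7.72 fix mm [-62.7  43.5  22.3] F fix [ 0.5 -1.2  0.4] w -0.0001 yaw err [ 0.1  0.1 -0.1]
```

```bash
python3 -m crank '[[0,1,-0.2,0,0,0,0],[0,2,-0.2,0,0,0,0],[0,2.6,-0.2,0,0,0,0],[0,3,-0.2,0,0,0,0],[0,3,-0.2,0,0,0,0]]'
python3 st.py
python3 -m crank '[[0,0.2,0,0,0,0,0],[0,0.3,0,0,0,0,0]]'
python3 st.py
```

```text
clock: 8.35
position: [0.4161, -0.1263, 0.0234]
ee_rot: [0.544, 0.452, 0.544, -0.451]
contact_force: [-0.2, -0.2, -0.2]
width: 0.0001
t 8.35 fix mm [-32.1  46.4  23.4] F fix [-0.3 -0.2 -0.2] w 0.0001 yaw err [ 0. -0.  0.]
clock: 8.6
position: [0.4179, -0.1257, 0.0233]
ee_rot: [0.544, 0.451, 0.544, -0.452]
contact_force: [-3.6, 0.3, 2.2]
width: -0.0003
t 8.6 fix mm [-30.2  46.6  23.3] F fix [-3.5  0.9  2.2] w -0.0003 yaw err [ 0.   0.  -0.1]
```

```bash
python3 -m crank '[[0,0.1,0,0,0,0,0],[0,0.2,0,0,0,0,0]]'
python3 st.py
python3 - <<'E'
from rig import eyes
from h import *
d=grab(eyes,'wrist','wrist8')
E
```

```text
clock: 8.85
position: [0.4194, -0.1255, 0.0232]
ee_rot: [0.544, 0.451, 0.545, -0.452]
contact_force: [-6.5, -1.8, 4.9]
width: 0.0
t 8.85 fix mm [-28.7  46.5  23.2] F fix [-6.7 -0.6  4.9] w 0.0 yaw err [-0.   0.  -0.1]
```

View pics/wrist8.png

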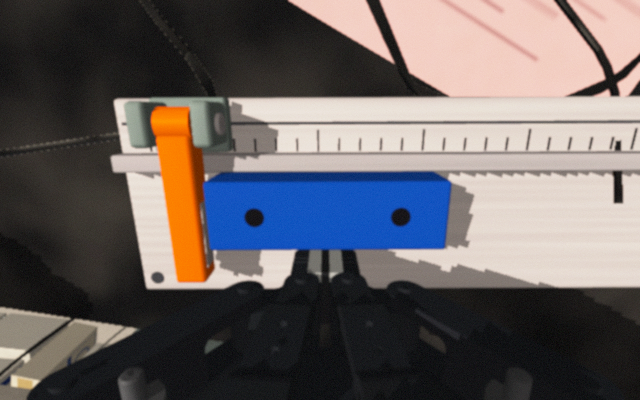

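```bash
python3 -m crank '[[0,-1,0,0,0,0,0],[-5,-1.5,0,0,0,0,0],[-5,0.5,4,0,0,0,0],[-5,2.4,8,0,0,0,0],[-5,2.4,8,0,0,0,0]]'
python3 st.py
python3 - <<'E'
from rig import eyes
from h import *
d=grab(eyes,'wrist','wrist9')
d=grab(eyes,'scene','scene9'); c=d['color'][110:245,290:440]; cv2.imwrite('pics/scene9c.png',cv2.resize(c,None,fx=4.4,fy=4.4,interpolation=cv2.INTER_CUBIC))
o,b=masks(d)
F=tofix(cloud(d,b)); F=F[(abs(F[:,0])<.08)&(abs(F[:,1])<.15)&(F[:,2]>.014)]
print(np.percentile(F,[1,50,99],axis=0).round(4).tolist()); T=F[F[:,2]>.037]; print('top',len(T),cv2.minAreaRect((T[:,:2]*1000).astype(np.float32)))
A=np.c_[T[:,:2],np.ones(len(T))]; print(np.linalg.lstsq(A,T[:,2],rcond=None)[0])
E
```

```text
clock: 9.52
position: [0.4619, -0.2028, 0.0738]
ee_rot: [0.546, 0.453, 0.542, -0.452]
contact_force: [-0.8, 0.4, -0.2]
width: -0.0005
t 9.53 fix mm [ -1.2 -37.3  73.8] F fix [-0.7  0.5 -0.2] w -0.0005 yaw err [ 0.2 -0.2  0.3]
[[-0.0195, 0.0015, 0.0187], [-0.0091, 0.0528, 0.0401], [0.0096, 0.0971, 0.0431]]
top 358 ((-4.557387351989746, 48.95384216308594), (30.029132843017578, 97.74738311767578), 0.061408303678035736)
[ 0.02404909 -0.00294563  0.04070804]
```

View pics/scene9c.png

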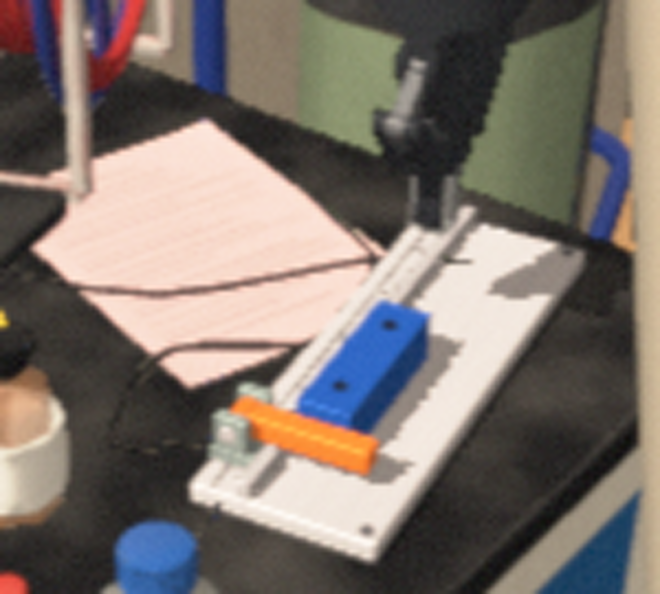

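View pics/wrist9.png

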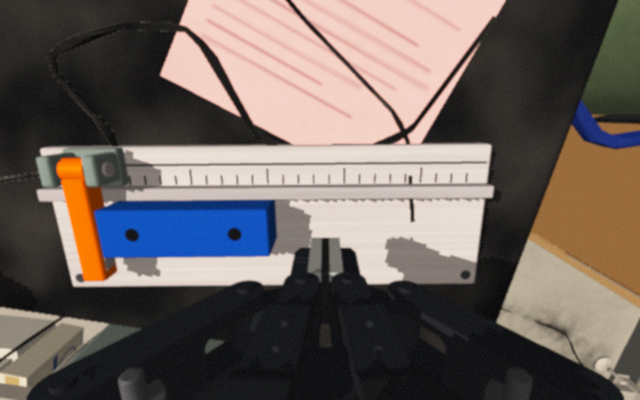

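```bash
python3 -m crank '[[0,-0.5,0,0,0,0,0],[3,-0.5,0,0,0,0,0],[5,-0.5,0,0,0,0,0],[5,-0.5,0,0,0,0,0]]'
python3 st.py
python3 -m crank '[[0,0,-0.8,0,0,0,0],[0,0,-1.3,0,0,0,0],[0,0,-1.7,0,0,0,0],[0,0,-1.7,0,0,0,0]]'
python3 st.py
```

```text
clock: 10.12
position: [0.4517, -0.1989, 0.0222]
ee_rot: [0.543, 0.451, 0.546, -0.452]
contact_force: [-0.1, 0.2, 0.9]
width: -0.0001
t 10.12 fix mm [-10.5 -31.6  22.2] F fix [-0.   0.2  0.9] w -0.0001 yaw err [-0.   0.2 -0.2]
clock: 10.62
position: [0.451, -0.1837, 0.0238]
ee_rot: [0.545, 0.452, 0.544, -0.451]
contact_force: [0.5, -0.4, 0.5]
width: -0.0001
t 10.62 fix mm [ -8.4 -16.5  23.8] F fix [ 0.5 -0.5  0.5] w -0.0001 yaw err [ 0. -0.  0.]
```

```bash
python3 -m crank '[[0,0,-0.15,0,0,0,0],[0,0,-0.3,0,0,0,0],[0,0,-0.3,0,0,0,0]]'
python3 st.py
python3 - <<'E'
from rig import eyes
from h import *
d=grab(eyes,'wrist','wrist10')
c=d['color'][120:320,40:380]; cv2.imwrite('pics/wrist10c.png',cv2.resize(c,None,fx=2.3,fy=2.3,interpolation=cv2.INTER_CUBIC))
E
```

```text
clock: 11.0
position: [0.4507, -0.1818, 0.0237]
ee_rot: [0.545, 0.451, 0.544, -0.452]
contact_force: [-0.4, -4.3, 3.9]
width: 0.0001
t 11.0 fix mm [ -8.4 -14.6  23.7] F fix [-1.2 -4.1  3.9] w 0.0001 yaw err [ 0.  -0.1  0. ]
```

View pics/wrist10c.png

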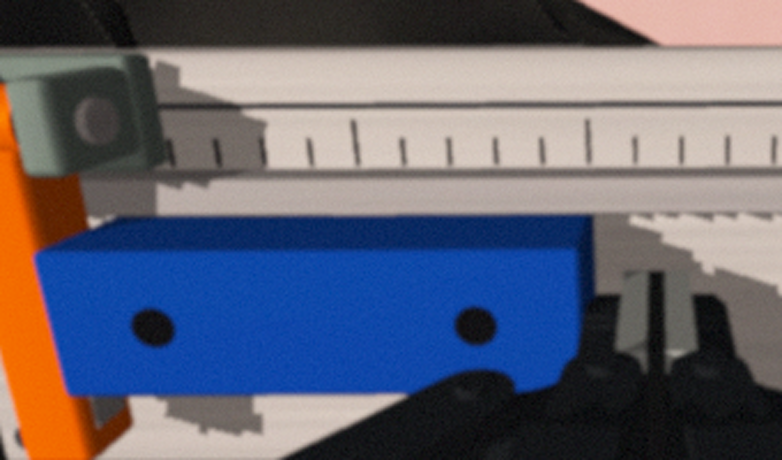

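```bash
python3 -m crank '[[0,0,-0.1,0,0,0,0],[0,0,-0.1,0,0,0,0]]'
python3 st.py;python3 -m crank '[[0,0,-0.1,0,0,0,0],[0,0,-0.1,0,0,0,0]]'
python3 st.py
```

```text
clock: 11.3
position: [0.4505, -0.1808, 0.0237]
ee_rot: [0.545, 0.451, 0.544, -0.452]
contact_force: [-1.3, -5.5, 4.4]
width: 0.0
t 11.3 fix mm [ -8.4 -13.6  23.7] F fix [-2.3 -5.1  4.4] w 0.0 yaw err [ 0.  -0.1  0. ]
clock: 11.55
position: [0.4505, -0.1806, 0.0237]
ee_rot: [0.545, 0.451, 0.543, -0.452]
contact_force: [-1.8, -7.6, 2.7]
width: 0.0002
t 11.55 fix mm [ -8.3 -13.3  23.7] F fix [-3.2 -7.1  2.7] w 0.0002 yaw err [-0.  -0.2  0. ]
```

```bash
python3 -m crank '[[0,0,1.5,0,0,0,0],[-5,0,1.5,0,0,0,0],[-5,-4,-1,0,0,3,0],[-5,-4.8,-6.4,0,0,6,0],[-5,-4.8,-6.4,0,0,6,0]]'
python3 st.py
python3 - <<'E'
from rig import eyes
from h import *
d=grab(eyes,'scene','scene11'); c=d['color'][130:240,310:430]; cv2.imwrite('pics/scene11c.png',cv2.resize(c,None,fx=5.4,fy=5.4,interpolation=cv2.INTER_CUBIC))
o,b=masks(d)
F=tofix(cloud(d,b)); F=F[(abs(F[:,0])<.08)&(abs(F[:,1])<.15)&(F[:,2]>.014)]
print(np.percentile(F,[1,50,99],axis=0).round(4).tolist()); T=F[F[:,2]>.037]; print('top',len(T),cv2.minAreaRect((T[:,:2]*1000).astype(np.float32)))
A=np.c_[T[:,:2],np.ones(len(T))]; print(np.linalg.lstsq(A,T[:,2],rcond=None)[0])
E
```

```text
clock: 12.18
position: [0.3856, -0.1205, 0.072]
ee_rot: [0.564, 0.48, 0.523, -0.422]
contact_force: [-0.2, -0.1, -0.2]
width: -0.0001
t 12.18 fix mm [-61.   57.7  72. ] F fix [-0.2 -0.1 -0.2] w -0.0001 yaw err [0.1 0.4 5.7]
[[-0.0194, 0.0063, 0.0187], [-0.0091, 0.0548, 0.0402], [0.0096, 0.1001, 0.0427]]
top 356 ((-4.562261581420898, 52.68024826049805), (97.99388885498047, 29.601892471313477), 89.75148010253906)
[ 0.01622559 -0.00404846  0.04077276]
```

View pics/scene11c.png

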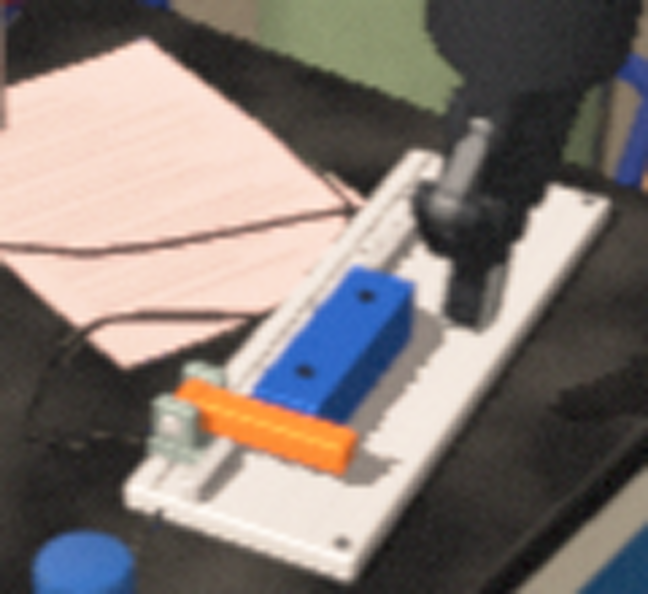

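```bash
python3 -m crank '[[2.5,-0.26,0,0,0,0,0],[4.6,-0.48,0,0,0,0,0],[5,-0.52,0,0,0,0,0],[5,-0.52,0,0,0,0,0]]'
python3 st.py
```

```text
clock: 12.72
position: [0.3917, -0.1254, 0.023]
ee_rot: [0.567, 0.48, 0.52, -0.423]
contact_force: [0.4, -0.9, 0.5]
width: 0.0003
t 12.72 fix mm [-55.9  51.7  23. ] F fix [ 0.3 -0.9  0.5] w 0.0003 yaw err [0.1 0.  6. ]
```

```bash
python3 -m crank '[[0.65,-0.07,0,0,0,0,0],[0.75,1,0,0,0,0,0],[0.85,1.8,0,0,0,0,0],[0.89,2.22,0,0,0,0,0],[0.89,2.22,0,0,0,0,0]]'
python3 st.py
python3 -m crank '[[0.02,0.2,0,0,0,0,0],[0.03,0.3,0,0,0,0,0],[0.03,0.3,0,0,0,0,0]]'
python3 st.py
```

```text
clock: 13.35
position: [0.414, -0.1205, 0.0166]
ee_rot: [0.567, 0.479, 0.52, -0.422]
contact_force: [-0.1, 0.2, -0.7]
width: -0.0001
t 13.35 fix mm [-33.1  52.4  16.6] F fix [-0.   0.2 -0.7] w -0.0001 yaw err [-0. -0.  6.]
clock: 13.72
position: [0.4164, -0.1201, 0.0165]
ee_rot: [0.567, 0.479, 0.52, -0.423]
contact_force: [0.3, 0.8, -0.5]
width: -0.0001
t 13.72 fix mm [-30.6  52.4  16.5] F fix [ 0.5  0.7 -0.5] w -0.0001 yaw err [ 0. -0.  6.]
```

```bash
python3 -m crank '[[0.01,0.1,0,0,0,0,0],[0.02,0.2,0,0,0,0,0],[0.02,0.2,0,0,0,0,0]]'
python3 st.py
python3 -m crank '[[0.01,0.1,0,0,0,0,0],[0.01,0.1,0,0,0,0,0]]'
python3 st.py
python3 -m crank '[[0.01,0.1,0,0,0,0,0],[0.01,0.1,0,0,0,0,0]]'
python3 st.py
```

```text
clock: 14.1
position: [0.4185, -0.1197, 0.0165]
ee_rot: [0.567, 0.479, 0.52, -0.423]
contact_force: [-0.2, -0.3, 0.7]
width: 0.0003
t 14.1 fix mm [-28.5  52.3  16.5] F fix [-0.3 -0.3  0.7] w 0.0003 yaw err [ 0. -0.  6.]
clock: 14.35
position: [0.4188, -0.1195, 0.0164]
ee_rot: [0.567, 0.479, 0.52, -0.423]
contact_force: [-3.7, -3.2, 2.0]
width: -0.0001
t 14.35 fix mm [-28.2  52.5  16.4] F fix [-4.2 -2.5  2. ] w -0.0001 yaw err [-0.   0.   5.9]
clock: 14.6
position: [0.4189, -0.1195, 0.0164]
ee_rot: [0.567, 0.478, 0.521, -0.423]
contact_force: [-6.7, -3.9, 4.9]
width: 0.0
t 14.6 fix mm [-28.1  52.5  16.4] F fix [-7.3 -2.6  4.9] w 0.0 yaw err [-0.   0.   5.8]
```

```bash
python3 -m crank '[[0,-1,0,0,0,0,0],[-0.2,-2.5,0,0,0,0,0],[-5,-2.5,0,0,0,0,0],[-8,-2,-2,0,0,-6,0],[-8,-2,-5,0,0,-6,0]]'
python3 -m crank '[[0,-1,0,0,0,0,0],[0,-1,0,0,0,0,0]]'
python3 st.py
python3 - <<'E'
from rig import eyes
from h import *
d=grab(eyes,'wrist','wrist12')
c=d['color'][50:300,120:520]; cv2.imwrite('pics/wrist12c.png',cv2.resize(c,None,fx=2,fy=2,interpolation=cv2.INTER_CUBIC))
d=grab(eyes,'scene','scene12'); c=d['color'][130:240,310:430]; cv2.imwrite('pics/scene12c.png',cv2.resize(c,None,fx=5.4,fy=5.4,interpolation=cv2.INTER_CUBIC))
o,b=masks(d)
F=tofix(cloud(d,b)); F=F[(abs(F[:,0])<.08)&(abs(F[:,1])<.15)&(F[:,2]>.014)]
T=F[F[:,2]>.037]; print('top',len(T),cv2.minAreaRect((T[:,:2]*1000).astype(np.float32)))
A=np.c_[T[:,:2],np.ones(len(T))]; print(np.linalg.lstsq(A,T[:,2],rcond=None)[0])
E
```

```text
clock: 15.22
position: [0.3869, -0.0766, 0.0966]
ee_rot: [0.547, 0.453, 0.541, -0.451]
contact_force: [0.2, 0.2, 0.1]
width: 0.0001
clock: 15.48
position: [0.372, -0.0772, 0.0936]
ee_rot: [0.544, 0.451, 0.544, -0.452]
contact_force: [0.6, -0.6, 0.1]
width: 0.0001
t 15.47 fix mm [-66.3 102.7  93.6] F fix [ 0.5 -0.7  0.1] w 0.0001 yaw err [ 0.   0.  -0.1]
top 350 ((-4.683135032653809, 52.292938232421875), (29.026473999023438, 101.06387329101562), 0.13007323443889618)
[ 0.00999187 -0.0012907   0.04065327]
```

View pics/wrist12c.png

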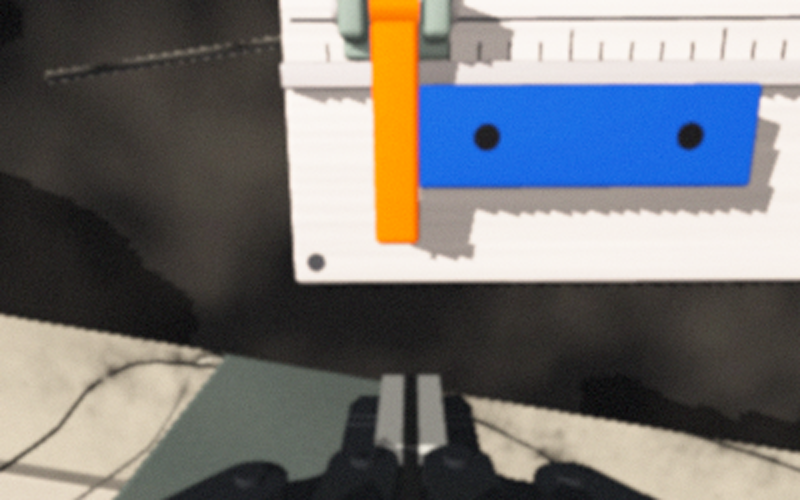

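View pics/scene12c.png

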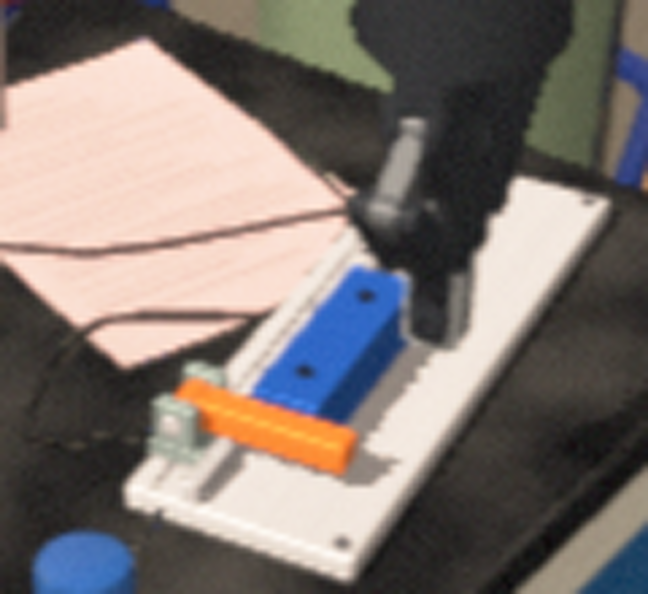

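The enlarged wrist view shows the bar's left end at the flag: bar edge at col 420, flag edge at col 418, at 3.4 px/mm. The bar's far edge runs along the fence at row ~85. I'll check the flag's height and the bystanders, then hand in.

Run:
```python
from rig import manip
from h import *
d=load('scene12'); o,b=masks(d); F=tofix(cloud(d,o)); F=F[(abs(F[:,0])<.08)&(abs(F[:,1])<.15)&(F[:,2]>.014)]
print(np.percentile(F,[2,50,98],axis=0).round(4).tolist())
a=load('scene0'); df=cv2.absdiff(a['color'],d['color'])[225:340,225:345]; print('bystander diff',df.mean(),np.percentile(df,99))
s=manip.get_state(); print(np.abs(s['qd']).max())
print(manip.sign_off())
```

```text
[[-0.0362, 0.1023, 0.0236], [-0.0039, 0.1127, 0.0349], [0.0331, 0.1163, 0.038]]
bystander diff 2.3003623188405795 9.0
0.013842776539627703
the job is handed in; nothing more can be done
None
```

I registered the bar against the stop and the fence and handed the job in at about 15.5 s; no verdict was reported. I flipped the orange stop down first, while the bar's left end was still about 138 mm short of it. Then I pushed the bar along the bed from its right end to the stop, and sideways onto the fence.

**Last checks:**
- **Stop:** the flag lies level, between 24 and 38 mm above the bench, on its end stop.
- **Bar to stop:** the wrist view shows less than 1 mm between the bar's left end and the stop. In the last push along the bed the force rose to 7 N while the bar barely moved.
- **Bar to fence:** the bar is parallel to the fence within about 0.2°. In the final low push the force again rose to 7 N against solid resistance.
- **Fence measurement:** depth data puts the bar's centre at x = −4.7 mm, where ideal contact would be −3 mm. The allowed range is −6 to 0 mm and the calibration is good to about 2 mm, so I relied on the push force here.
- **Bar flat on the bed:** the depth fit of its top shows no tilt beyond noise. My first sideways push was a bit high and may have tipped it slightly, so I repeated it lower with the fingers tilted.
- **Bystanders:** the scene picture around the bottle, vial and timer is unchanged from the start, and the gripper was clear of everything at hand-in.

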